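Answer a call-out at the fire station desk

ROBOT

A 7-joint arm with a two-finger parallel gripper is mounted at the origin on the work surface. World frame = base frame: x ahead of the robot, y to its left, z up, the work surface at z = 0. Lengths are in m, angles in rad, forces in N, time in s.
With the tool pointing down it reaches from about 0.4 to 0.9 m from the base axis. Payload 5.6 kg.
Tool frame: the origin (TCP) lies at the very end of the fingers, on their centre line; the grasp point (between the pads) lies 19 mm behind it; z points along the fingers, y is the line along which they close (so a half turn about z gives the same grasp; the last joint's range is limited). The gripper opens to 92 mm and grips with 3 to 60 N. Pads are 20 mm wide; open, the fingers measure 128 mm over their backs; the gripper's body (75 mm by 189 mm) begins 69 mm behind the grasp point.
Start: joints at [-1.209, 0.468, -0.012, 1.603, 0.006, 1.071, -0.056], TCP at [0.256, 0.597, 0.215] pointing down, gripper open.
Joint ranges: [-2.53, 2.53], [-0.31, 2.02], [-1.57, 1.55], [0.28, 2.44], [-1.29, 4.43], [0.15, 1.84], [-2.92, 2.92]. Speed limits (rad/s): [2.57, 2.57, 3.14, 3.14, 3.14, 3.14, 3.14].

INTERFACE

Orientations are given as [roll, pitch, yaw] about the fixed x, y, z axes, in that order (R = Rz(yaw) Ry(pitch) Rx(roll)).
In Python, from plant import robot gives the robot as it stands.
- The arm moves only by the tool send_rows, never from a script. Its argument "moves" is a list of rows, each an object with "claw": the opening, from 0 (shut) to 1 (fully open); "delta_pos": the shift along the tool's x, y, z in cm, a list of three; "twist": the turn, a rotation vector about the tool's x, y, z in rad, a list of three. A call has 1 to 20 rows; each row is the pose to reach, as a shift and turn from the pose commanded when the call began, along the tool's axes at that moment; what a row does not reach only later rows make up. A row lasts 1/12 s, in which the tool goes at most 41.7 mm and 7.16 degrees, less where a joint would pass 70% of its speed; a pose out of reach is approached as far as the arm can. A call with a gripper value outside its range is refused whole. The fingers move at their own pace and stop on an object; "newtons" is the grip in N (left out, the last holds). Time passes only in rows, so rows that repeat a pose let the fingers close. It gives the time, the measured TCP pose, the force, the opening and the grip force at its end, in the units of the state.
- robot.observe(): the state, without advancing time (a new reading comes with each control period).
- robot.camera(name): name is "side" or "top" or "wrist"; returns the picture (384x512x3 uint8, red, green, blue); there is no depth.
- robot.get_calibration(name): a dict with "K" (3x3 intrinsics, pixels), "R" (3x3) and "t" (3): a world point X has camera coordinates R X + t. Camera axes: x right, y down, z forward; pixel columns grow to the right and rows downward; lengths in m; the calibration is good to about 2 mm. A picture is of the moment at which its call begins: read the wrist's pose just before it. get_calibration takes no time and is no camera call; for the wrist camera it gives the pose at the moment of the call.
- robot.finish_job(): hands the job in; it is judged then, once.
Trained networks look in the newest picture that a camera, given by its name, has taken for a name from the list of things; names that differ only in an ending like _2 or _b are one class to them, and where a whole thing is asked for, a point or a joint stands for the part that bears it (a point fixed in the world has none). Each returns a list of dicts, best first, with "confidence" (0 to 1); they miss things now and then, are a little off and sometimes report something else, mostly with a low value. They report only what shows in the picture. A call takes as long as a camera call. They do not tell look-alikes from the thing itself.
- robot.look_for(camera, query): "bbox" ([centre column, centre row, width, height] in pixels, round what is visible of it).
- robot.silhouettes(camera, query): "pixels" (384x512 bool, what is visible of it) and "bbox" ([centre column, centre row, width, height] in pixels, round what is visible of it).
- robot.pinpoint(camera, query): "point" ([column, row] in pixels: a listed point, or the origin of a listed thing).
The state is a dict: "time": time; "joint_pos": joint angles; "qd": joint speeds; "joint_efforts": joint torques, N m; "tool_pos": TCP position; "eef_rot": TCP orientation; "ft_force": force on the tool from outside, world axes, zero at the start; "moment": the same for the moment, N m; "finger_gap": opening from 0.0 (shut) to 1.0 (fully open); "finger_force": force on a finger pad.
Only numpy, scipy, OpenCV 4.12 (cv2) and the standard library are available. Lean on these libraries where they do the work, as an engineer would, in place of code of your own. Each camera call takes 0.05 s, during which the arm holds its last target. There are 200 camera calls.

TASK

Answer the call-out by pressing three keys in this order, each lightly with the fingertips: press the red key on the alarm receiver down (it stays down), then press the yellow key on the bay-door box down (it stays down), then press the green talk bar on the desk microphone and finish while still holding it down. Grasp and lift nothing, leave the grey and the black key alone, and leave the devices and everything else on the desk where they are.

Things in the scene. Friction and masses are not known exactly. Their poses are not given: they have to be found in the camera images.
- alarm: alarm receiver: white flat case screwed to the desk, 130 (x) x 170 (y) x 45 mm high, green display on its far (+x) half, a red and a grey round key on its near half. Origin: centre of the underside; z up
- red_key_top (a point): centre of the top face of the red key on the alarm receiver: round, 32 mm across, upright axis, standing 19 mm proud of the case (top 64 mm above the desk while up). 90 mm from the centre of the grey key
- red_key (a joint): how far the red key is pressed, m: 0 up, 0.007 at its stop; from 0.0045 on it counts as down. No spring: it sinks under about 3 N along its whole travel and stays where it is left. Its cap is soft: past the stop it yields up to 6 mm more, under 4 rising to 10 N, and comes back when let go
- grey_key (a joint): how far the grey key of the alarm receiver is pressed, m: 0 up, 0.014 down; springs back. Same size and height as the red key, at (-35, -45) mm in the receiver's frame. Not to be pressed
- gatebox: bay-door box: loose aluminium case of about 0.8 kg on a rubber foot, 90 (x) x 150 (y) x 52 mm high, with a yellow and a black round key on its top. Origin: centre of the underside; z up
- yellow_key_top (a point): centre of the top face of the yellow key on the bay-door box: round, 32 mm across, upright axis, standing 19 mm proud of the case (top 71 mm above the desk while up). 76 mm from the centre of the black key
- yellow_key (a joint): how far the yellow key is pressed, m: 0 up, 0.007 at its stop; from 0.0045 on it counts as down. No spring: it sinks under about 3 N along its whole travel and stays where it is left. Its cap is soft: past the stop it yields up to 6 mm more, under 4 rising to 10 N, and comes back when let go
- black_key (a joint): how far the black key of the bay-door box is pressed, m: 0 up, 0.014 down; springs back. Same size and height as the yellow key, at (0, -38) mm in the box's frame. Not to be pressed
- mic: desk microphone: loose black base of about 0.8 kg on a rubber foot, 170 (x) x 115 (y) x 40 mm high, with a green talk bar on its near (-x) half; at the far (+x) end a thin gooseneck rises to about 135 mm above the desk, folded away from the bar (its foot is 111 mm from the bar's centre). Origin: centre of the underside; z up
- talk_key_top (a point): centre of the top face of the green talk bar on the microphone: 30 (x) x 56 (y) mm, standing 19 mm proud of the base (top 59 mm above the desk while up); moves straight down
- talk_key (a joint): how far the talk bar is pressed, m: 0 up, 0.014 at its stop; from 0.004 on it counts as held down. A spring pushes back with about 1.3 N at the start, 3.2 N at 4 mm and 7.6 N at the stop, and lifts it when it is let go
- mug: blue mug with handle, 82 mm wide, 92 mm high, loose; origin: centre of the underside
- pencup: dark steel pen cup with pens, 80 mm wide, 150 mm high with the pens, loose; origin: centre of the underside
- handheld: black handheld radio lying on its back, 58 (x) x 125 (y) x 34 mm, with a stub antenna to 134 mm from its origin along +y, loose; origin: centre of the underside
- carkey: black car key with yellow badge, 34 (x) x 60 (y) x 13 mm, blade to 75 mm along +y, loose; origin: centre of the underside
- stapler: red stapler, 36 (x) x 120 (y) x 54 mm, loose; origin: centre of the underside
- wallets: stack of three black leather wallets, 80 (x) x 104 (y) x 39 mm, loose; origin: centre of the underside
Things that resemble listed ones, but are neither listed nor needed, are in the scene too. Leave any orange or purple look-alike of the gatebox alone. What is shaped like the mic but blue is not meant.

How it is judged:
By the outcome, as a careful person would: the job done as asked, in the order asked, and still so for the second after the job is handed in, while the arm keeps its last pose, push and grip.
It also fails if it takes over 61 s, if anything falls off the work surface, if the arm or the gripper's body presses on something with over 40 N, if the wrist force passes 120 N, or if a joint passes its speed limit or range.

## Working session

There is one attempt and no reset: what is moved stays moved. The work goes in short steps, Python scripts to look and compute and a tool call to move; the robot and the scene stay as the last step left them, time stands still between calls to the robot, and variables do not carry over. Pictures are saved under pics/ and viewed, at most 10 in all, crops included, and the job is handed in when it is done.

Besides the shell and the picture viewer there is one more tool, called after "Emit:" by a JSON object that holds its "api" and its "payload". send_rows: Moves the arm, as the interface text tells. Its arguments: {"type":"object","properties":{"moves":{"type":"array","items":{"type":"object","properties":{"claw":{"type":"number"},"delta_pos":{"type":"array","items":{"type":"number"}},"twist":{"type":"array","items":{"type":"number"}}}}},"newtons":{"type":"number"}},"required":["moves"]}

```bash
mkdir -p pics
cat > h.py <<'E'
import numpy as np, cv2
from plant import robot
def ray(cam,px,z,cal=None):
    c=cal or robot.get_calibration(cam); K,R,t=[np.array(c[k],float) for k in "KRt"]
    d=R.T@np.linalg.solve(K,[px[0],px[1],1]); o=-R.T@t
    return o+d*(z-o[2])/d[2]
def save(cam,name,s=1):
    im=robot.camera(cam); cv2.imwrite(f"pics/{name}.png",cv2.resize(im[...,::-1],None,fx=s,fy=s)); return im
E
python3 - <<'E'
from h import *
save("top","top1",1.5); 
for q,z in [("red_key_top",.064),("yellow_key_top",.071),("talk_key_top",.059),("alarm",0),("gatebox",0),("mic",0)]:
    for r in robot.pinpoint("top",q)[:4]: print(q,round(r["confidence"],2),np.round(r["point"]),ray("top",r["point"],z).round(3))
save("side","side1",1.5)
s=robot.observe(); print(s["tool_pos"],s["eef_rot"],s["time"],s["ft_force"])
E
```

```text
red_key_top 0.6 [166. 226.] [0.452 0.345 0.064]
red_key_top 0.54 [290. 246.] [ 0.362 -0.124  0.064]
yellow_key_top 0.56 [131. 170.] [0.669 0.475 0.071]
yellow_key_top 0.42 [376. 161.] [ 0.678 -0.46   0.071]
yellow_key_top 0.37 [241. 199.] [0.544 0.059 0.071]
talk_key_top 0.46 [333. 204.] [ 0.517 -0.29   0.059]
talk_key_top 0.46 [422. 235.] [ 0.39  -0.625  0.059]
alarm 0.6 [181. 211.] [0.51  0.299 0.   ]
gatebox 0.75 [379. 168.] [ 0.658 -0.49   0.   ]
gatebox 0.73 [143. 170.] [0.677 0.448 0.   ]
gatebox 0.62 [248. 199.] [0.549 0.031 0.   ]
mic 0.96 [325. 190.] [ 0.575 -0.271  0.   ]
mic 0.87 [408. 240.] [ 0.372 -0.588  0.   ]
[0.256022   0.59737579 0.21447031] [-3.14139704e+00  6.20371465e-05  2.73670393e+00] 0.4 [0.35314393 0.22292148 0.08354225]
```

View pics/top1.png

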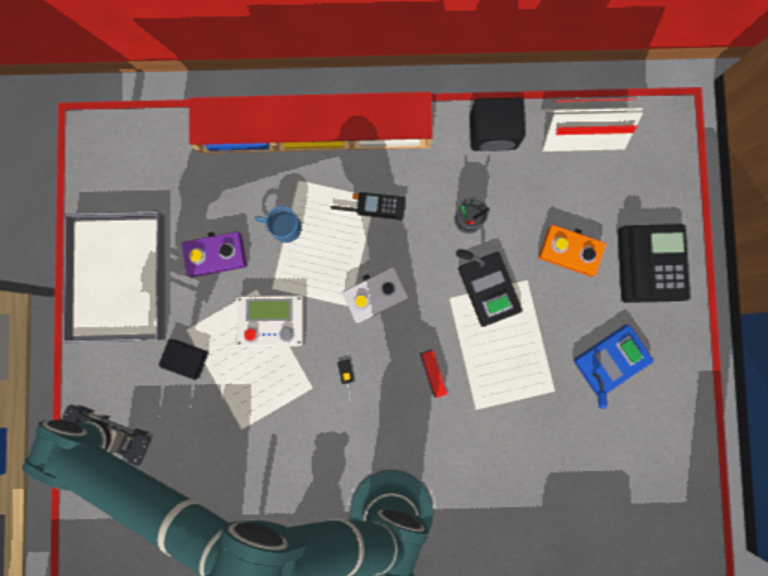

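View pics/side1.png

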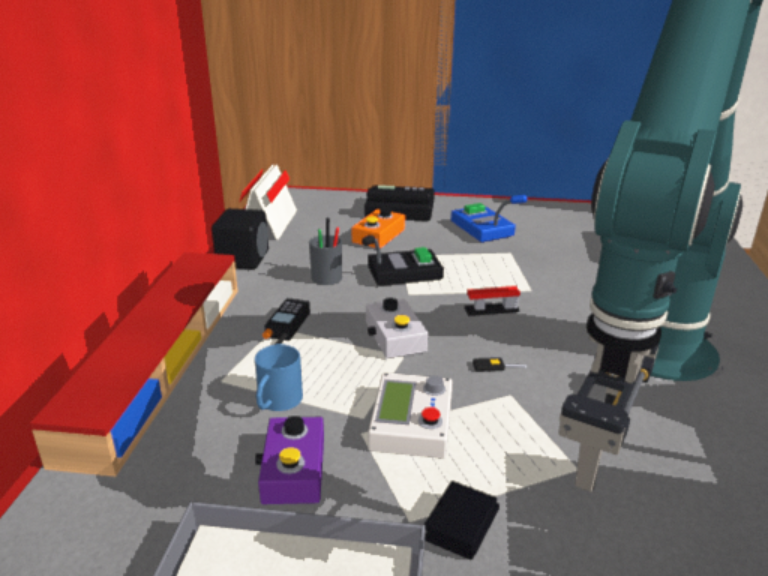

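The top view shows red at (250,335), yellow on the silver box at (361,300) and the green bar on the black mic at (498,303), all in 1.5x pixels. The detections agree with these. The side view shows a clear route.

Emit:
{"api": "send_rows", "payload": {"moves": [{"claw": 0, "delta_pos": [-4, -2, 0.5]}, {"claw": 0, "delta_pos": [-7, -4, 1]}, {"claw": 0, "delta_pos": [-10.5, -6, 1.5]}, {"claw": 0, "delta_pos": [-14, -8, 2]}, {"claw": 0, "delta_pos": [-17.5, -10, 2.5]}, {"claw": 0, "delta_pos": [-21, -12, 3]}, {"claw": 0, "delta_pos": [-24.5, -14, 3.5]}, {"claw": 0, "delta_pos": [-27, -15, 4]}, {"claw": 0, "delta_pos": [-28, -15.4, 4.5]}, {"claw": 0, "delta_pos": [-28, -15.4, 4.5]}, {"claw": 0, "delta_pos": [-28, -15.4, 4.5]}, {"claw": 0, "delta_pos": [-28, -15.4, 4.5]}, {"claw": 0, "delta_pos": [-28, -15.4, 4.5]}, {"claw": 0, "delta_pos": [-28, -15.4, 4.5]}], "newtons": 5}}

```text
schema error: expected keys claw, delta_pos, twist
```

```bash
cat >> h.py <<'E'
def meas(q,z,name):
    from scipy.spatial.transform import Rotation as Ro
    s=robot.observe(); cal=robot.get_calibration("wrist"); save("wrist",name)
    p=np.array(s["tool_pos"]); Rt=Ro.from_euler("xyz",s["eef_rot"]).as_matrix()
    print("tcp",p.round(4),np.round(s["eef_rot"],3),"F",np.round(s["ft_force"],2),s["finger_gap"],s["time"])
    K,R,t=[np.array(cal[k]) for k in "KRt"]; c=K@(R@p+t); print("tcp px",(c[:2]/c[2]).round())
    for r in robot.pinpoint("wrist",q)[:3]:
        w=ray("wrist",r["point"],z,cal); print(q,round(r["confidence"],2),np.round(r["point"]),w.round(4),"tool cm",(100*Rt.T@(w-p)).round(2))
E
python3 -c "
from h import *
meas('red_key_top',.064,'w1')"
```

```text
tcp [0.256  0.5974 0.2145] [-3.141  0.     2.737] F [0.35 0.22 0.08] 1.0004465511905114 0.4
tcp px [255. 235.]
```

View pics/w1.png

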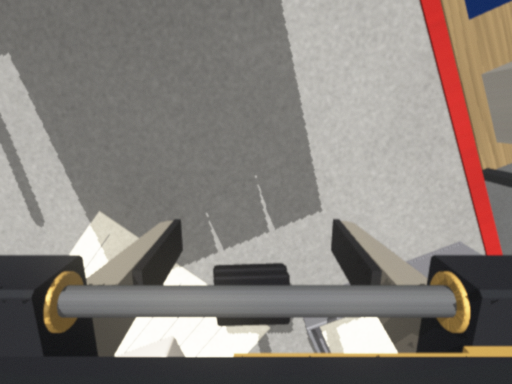

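The first call was refused because twist is missing. The picture shows image up is tool +x, so I'll stop 5 cm beyond the key to get a free view.

Emit:
{"api": "send_rows", "payload": {"moves": [{"claw": 0, "delta_pos": [-4, -2, 0.5], "twist": [0, 0, 0]}, {"claw": 0, "delta_pos": [-7.5, -4, 1], "twist": [0, 0, 0]}, {"claw": 0, "delta_pos": [-11, -6, 1.5], "twist": [0, 0, 0]}, {"claw": 0, "delta_pos": [-14.5, -8, 2], "twist": [0, 0, 0]}, {"claw": 0, "delta_pos": [-18, -10, 2.5], "twist": [0, 0, 0]}, {"claw": 0, "delta_pos": [-21.5, -12, 3], "twist": [0, 0, 0]}, {"claw": 0, "delta_pos": [-25, -14, 3.5], "twist": [0, 0, 0]}, {"claw": 0, "delta_pos": [-28.5, -15, 4], "twist": [0, 0, 0]}, {"claw": 0, "delta_pos": [-31.5, -15.4, 4.5], "twist": [0, 0, 0]}, {"claw": 0, "delta_pos": [-33, -15.4, 4.5], "twist": [0, 0, 0]}, {"claw": 0, "delta_pos": [-33, -15.4, 4.5], "twist": [0, 0, 0]}, {"claw": 0, "delta_pos": [-33, -15.4, 4.5], "twist": [0, 0, 0]}, {"claw": 0, "delta_pos": [-33, -15.4, 4.5], "twist": [0, 0, 0]}, {"claw": 0, "delta_pos": [-33, -15.4, 4.5], "twist": [0, 0, 0]}], "newtons": 5}}

```text
time: 1.67
tool_pos: [0.4969, 0.328, 0.1698]
eef_rot: [3.141, -0.001, 2.74]
ft_force: [0.5, 1.1, 0.4]
finger_gap: 0.014
finger_force: 0.0
```

```bash
python3 -c "
from h import *
meas('red_key_top',.064,'w2')"
```

```text
tcp [0.4969 0.328  0.1698] [ 3.141e+00 -1.000e-03  2.740e+00] F [0.52 1.06 0.43] 0.014436620832386659 1.6667
tcp px [255. 235.]
red_key_top 0.58 [256. 152.] [0.4613 0.3441 0.064 ] tool cm [ 3.89  0.08 10.58]
```

View pics/w2.png

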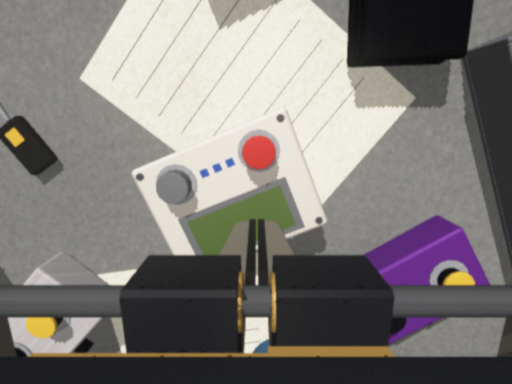

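The wrist view shows the red key at (259,152), with the shut fingers below it. I'll move over it and stop just above.

Emit:
{"api": "send_rows", "payload": {"moves": [{"claw": 0, "delta_pos": [2, 0.1, 2], "twist": [0, 0, 0]}, {"claw": 0, "delta_pos": [3.9, 0.2, 5], "twist": [0, 0, 0]}, {"claw": 0, "delta_pos": [3.9, 0.2, 8], "twist": [0, 0, 0]}, {"claw": 0, "delta_pos": [3.9, 0.2, 9.5], "twist": [0, 0, 0]}, {"claw": 0, "delta_pos": [3.9, 0.2, 10], "twist": [0, 0, 0]}, {"claw": 0, "delta_pos": [3.9, 0.2, 10], "twist": [0, 0, 0]}, {"claw": 0, "delta_pos": [3.9, 0.2, 10], "twist": [0, 0, 0]}, {"claw": 0, "delta_pos": [3.9, 0.2, 10], "twist": [0, 0, 0]}, {"claw": 0, "delta_pos": [3.9, 0.2, 10], "twist": [0, 0, 0]}]}}

```text
time: 2.52
tool_pos: [0.4645, 0.3438, 0.0711]
eef_rot: [3.139, 0.001, 2.737]
ft_force: [-0.2, -0.1, -1.1]
finger_gap: 0.004
finger_force: 0.0
```

```bash
python3 -c "
from h import *
meas('red_key_top',.064,'w3')"
```

```text
tcp [0.4645 0.3438 0.0711] [3.139e+00 1.000e-03 2.737e+00] F [-0.2  -0.06 -1.12] 0.0037589342602693788 2.5167
tcp px [255. 235.]
red_key_top 0.91 [253. 226.] [0.4614 0.3438 0.064 ] tool cm [ 0.29 -0.13  0.71]
```

View pics/w3.png

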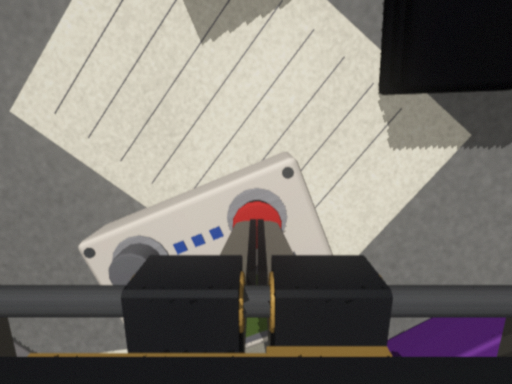

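The fingers are over the red key at about (257,225), roughly 3 mm short along tool x. Pressing now in small steps.

Emit:
{"api": "send_rows", "payload": {"moves": [{"claw": 0, "delta_pos": [0.3, 0, 0.3], "twist": [0, 0, 0]}, {"claw": 0, "delta_pos": [0.3, 0, 0.6], "twist": [0, 0, 0]}, {"claw": 0, "delta_pos": [0.3, 0, 0.8], "twist": [0, 0, 0]}, {"claw": 0, "delta_pos": [0.3, 0, 1.0], "twist": [0, 0, 0]}, {"claw": 0, "delta_pos": [0.3, 0, 1.2], "twist": [0, 0, 0]}, {"claw": 0, "delta_pos": [0.3, 0, 1.3], "twist": [0, 0, 0]}, {"claw": 0, "delta_pos": [0.3, 0, 1.3], "twist": [0, 0, 0]}, {"claw": 0, "delta_pos": [0.3, 0, 1.3], "twist": [0, 0, 0]}, {"claw": 0, "delta_pos": [0.3, 0, 1.3], "twist": [0, 0, 0]}]}}

```text
time: 3.37
tool_pos: [0.4607, 0.3448, 0.0568]
eef_rot: [3.141, -0.0, 2.737]
ft_force: [-2.8, 2.7, 4.7]
finger_gap: 0.004
finger_force: 2.1
```

Emit:
{"api": "send_rows", "payload": {"moves": [{"claw": 0, "delta_pos": [0, 0, 0.1], "twist": [0, 0, 0]}, {"claw": 0, "delta_pos": [0, 0, 0.15], "twist": [0, 0, 0]}, {"claw": 0, "delta_pos": [0, 0, 0.15], "twist": [0, 0, 0]}, {"claw": 0, "delta_pos": [0, 0, 0.15], "twist": [0, 0, 0]}]}}

```text
time: 3.7
tool_pos: [0.4607, 0.3448, 0.0553]
eef_rot: [3.141, -0.0, 2.737]
ft_force: [-2.6, 2.1, 4.8]
finger_gap: 0.004
finger_force: 2.8
```

Emit:
{"api": "send_rows", "payload": {"moves": [{"claw": 0, "delta_pos": [0, 0, -3], "twist": [0, 0, 0]}, {"claw": 0, "delta_pos": [0, 0, -7], "twist": [0, 0, 0]}, {"claw": 0, "delta_pos": [-2, -2, -10], "twist": [0, 0, 0]}, {"claw": 0, "delta_pos": [-4.5, -4.5, -11.5], "twist": [0, 0, 0]}, {"claw": 0, "delta_pos": [-7, -7, -11.5], "twist": [0, 0, 0]}, {"claw": 0, "delta_pos": [-9.5, -9.5, -11.5], "twist": [0, 0, 0]}, {"claw": 0, "delta_pos": [-12, -12, -11.5], "twist": [0, 0, 0]}, {"claw": 0, "delta_pos": [-14.5, -14.5, -11.5], "twist": [0, 0, 0]}, {"claw": 0, "delta_pos": [-17, -17, -11.5], "twist": [0, 0, 0]}, {"claw": 0, "delta_pos": [-19.5, -19.5, -11.5], "twist": [0, 0, 0]}, {"claw": 0, "delta_pos": [-22, -22, -11.5], "twist": [0, 0, 0]}, {"claw": 0, "delta_pos": [-23.4, -23, -11.5], "twist": [0, 0, 0]}, {"claw": 0, "delta_pos": [-23.4, -23, -11.5], "twist": [0, 0, 0]}, {"claw": 0, "delta_pos": [-23.4, -23, -11.5], "twist": [0, 0, 0]}, {"claw": 0, "delta_pos": [-23.4, -23, -11.5], "twist": [0, 0, 0]}, {"claw": 0, "delta_pos": [-23.4, -23, -11.5], "twist": [0, 0, 0]}]}}

```text
time: 5.03
tool_pos: [0.5846, 0.0424, 0.1697]
eef_rot: [3.142, -0.001, 2.739]
ft_force: [-0.0, 0.4, -0.5]
finger_gap: 0.004
finger_force: 0.0
```

```bash
python3 -c "
from h import *
meas('yellow_key_top',.071,'w4')
im=robot.camera('side'); cv2.imwrite('pics/s2.png',cv2.resize(im[230:320,230:320,::-1],None,fx=5,fy=5))
a=cv2.imread('pics/side1.png')[345:480,345:480]; cv2.imwrite('pics/s2.png',np.hstack([cv2.resize(a,(400,400)),cv2.resize(im[230:320,230:320,::-1],(400,400))]))
"
```

```text
tcp [0.5846 0.0424 0.1697] [ 3.142e+00 -1.000e-03  2.739e+00] F [-0.04  0.42 -0.53] 0.0037461093823764387 5.0333
tcp px [255. 235.]
```

View pics/w4.png

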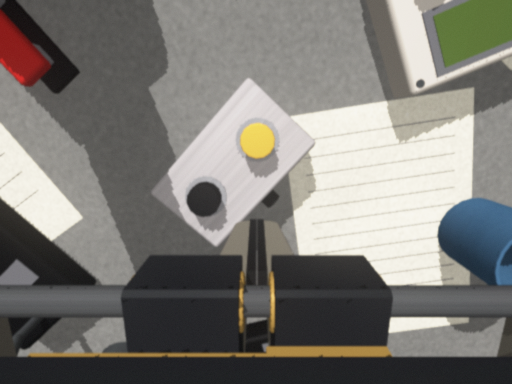

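View pics/s2.png

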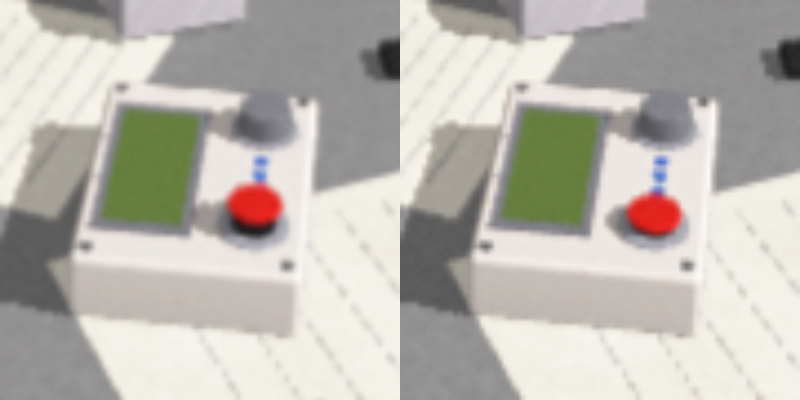

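The red key is clearly lower than before. The wrist view shows the yellow key at (257,141), and the network missed it.

```bash
python3 -c "
from h import *
from scipy.spatial.transform import Rotation as Ro
s=robot.observe();p=s['tool_pos'];R=Ro.from_euler('xyz',s['eef_rot']).as_matrix()
w=ray('wrist',(257,141),.071);print(w,R.T@(w-p)*100)"
```

```text
[0.53993465 0.06312129 0.071     ] [4.96970822 0.16554507 9.90961275]
```

Emit:
{"api": "send_rows", "payload": {"moves": [{"claw": 0, "delta_pos": [2.5, 0.1, 2], "twist": [0, 0, 0]}, {"claw": 0, "delta_pos": [5.1, 0.2, 4], "twist": [0, 0, 0]}, {"claw": 0, "delta_pos": [5.1, 0.2, 7], "twist": [0, 0, 0]}, {"claw": 0, "delta_pos": [5.1, 0.2, 8.8], "twist": [0, 0, 0]}, {"claw": 0, "delta_pos": [5.1, 0.2, 9.2], "twist": [0, 0, 0]}, {"claw": 0, "delta_pos": [5.1, 0.2, 9.2], "twist": [0, 0, 0]}, {"claw": 0, "delta_pos": [5.1, 0.2, 9.2], "twist": [0, 0, 0]}, {"claw": 0, "delta_pos": [5.1, 0.2, 9.2], "twist": [0, 0, 0]}, {"claw": 0, "delta_pos": [5.1, 0.2, 9.2], "twist": [0, 0, 0]}]}}

```text
time: 5.93
tool_pos: [0.5404, 0.0627, 0.0794]
eef_rot: [3.14, 0.002, 2.736]
ft_force: [0.7, 0.1, 0.0]
finger_gap: 0.005
finger_force: 0.0
```

Emit:
{"api": "send_rows", "payload": {"moves": [{"claw": 0, "delta_pos": [0, 0, 0.3], "twist": [0, 0, 0]}, {"claw": 0, "delta_pos": [0, 0, 0.6], "twist": [0, 0, 0]}, {"claw": 0, "delta_pos": [0, 0, 0.8], "twist": [0, 0, 0]}, {"claw": 0, "delta_pos": [0, 0, 1.0], "twist": [0, 0, 0]}, {"claw": 0, "delta_pos": [0, 0, 1.2], "twist": [0, 0, 0]}, {"claw": 0, "delta_pos": [0, 0, 1.4], "twist": [0, 0, 0]}, {"claw": 0, "delta_pos": [0, 0, 1.5], "twist": [0, 0, 0]}, {"claw": 0, "delta_pos": [0, 0, 1.6], "twist": [0, 0, 0]}, {"claw": 0, "delta_pos": [0, 0, 1.6], "twist": [0, 0, 0]}, {"claw": 0, "delta_pos": [0, 0, 1.6], "twist": [0, 0, 0]}]}}

```text
time: 6.77
tool_pos: [0.5396, 0.0627, 0.0624]
eef_rot: [3.141, 0.001, 2.737]
ft_force: [-0.2, 1.1, 5.1]
finger_gap: 0.001
finger_force: 2.7
```

Emit:
{"api": "send_rows", "payload": {"moves": [{"claw": 0, "delta_pos": [0, 0, -3], "twist": [0, 0, 0]}, {"claw": 0, "delta_pos": [0, 0, -7], "twist": [0, 0, 0]}, {"claw": 0, "delta_pos": [-1, -2, -10], "twist": [0, 0, 0]}, {"claw": 0, "delta_pos": [-2.5, -5, -11], "twist": [0, 0, 0]}, {"claw": 0, "delta_pos": [-4, -8, -11], "twist": [0, 0, 0]}, {"claw": 0, "delta_pos": [-5.5, -11, -11], "twist": [0, 0, -0.05]}, {"claw": 0, "delta_pos": [-7.5, -14.5, -11], "twist": [0, 0, -0.1]}, {"claw": 0, "delta_pos": [-9.5, -18, -11], "twist": [0, 0, -0.15]}, {"claw": 0, "delta_pos": [-11.5, -21.5, -11], "twist": [0, 0, -0.2]}, {"claw": 0, "delta_pos": [-13, -25, -11], "twist": [0, 0, -0.25]}, {"claw": 0, "delta_pos": [-15, -28.5, -11], "twist": [0, 0, -0.3]}, {"claw": 0, "delta_pos": [-16.5, -31.5, -11], "twist": [0, 0, -0.35]}, {"claw": 0, "delta_pos": [-16.5, -31.5, -11], "twist": [0, 0, -0.35]}, {"claw": 0, "delta_pos": [-16.5, -31.5, -11], "twist": [0, 0, -0.35]}, {"claw": 0, "delta_pos": [-16.5, -31.5, -11], "twist": [0, 0, -0.35]}, {"claw": 0, "delta_pos": [-16.5, -31.5, -11], "twist": [0, 0, -0.35]}, {"claw": 0, "delta_pos": [-16.5, -31.5, -11], "twist": [0, 0, -0.35]}]}}

```text
time: 8.18
tool_pos: [0.5673, -0.2898, 0.172]
eef_rot: [3.141, -0.0, 3.089]
ft_force: [-0.3, 0.0, 0.2]
finger_gap: 0.004
finger_force: 0.0
```

```bash
python3 -c "
from h import *
meas('talk_key_top',.059,'w5')
im=robot.camera('side')
a=cv2.imread('pics/side1.png')[277:367,337:457]; cv2.imwrite('pics/s3.png',np.hstack([cv2.resize(a,(400,300)),cv2.resize(im[185:245,225:305,::-1],(400,300))]))
"
```

```text
tcp [ 0.5673 -0.2898  0.172 ] [ 3.141 -0.     3.089] F [-0.31  0.04  0.18] 0.004215358104437564 8.1833
tcp px [255. 234.]
talk_key_top 0.77 [258. 143.] [ 0.5212 -0.2848  0.059 ] tool cm [ 4.63  0.24 11.3 ]
```

View pics/w5.png

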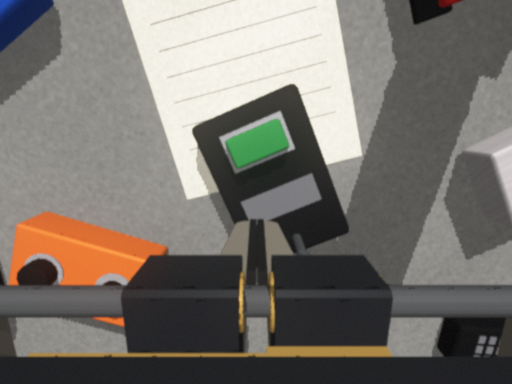

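View pics/s3.png

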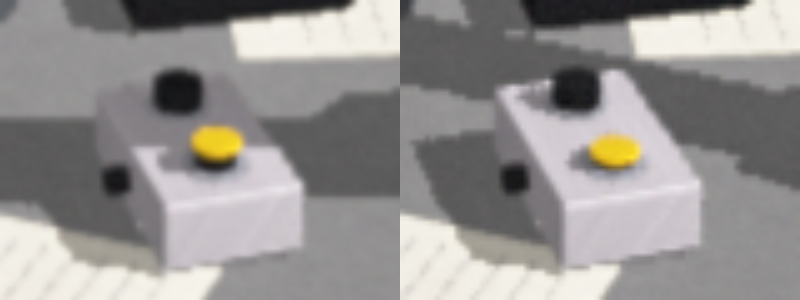

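Yellow is down and the box has not moved. The wrist view shows the green bar at (257,143), tilted about 20°. I'll move over it, turning to match, and descend after clearing the gooseneck at (300,243).

Emit:
{"api": "send_rows", "payload": {"moves": [{"claw": 0, "delta_pos": [2.5, 0.1, 0], "twist": [0, 0, -0.1]}, {"claw": 0, "delta_pos": [4.7, 0.2, 1], "twist": [0, 0, -0.2]}, {"claw": 0, "delta_pos": [4.7, 0.2, 3.5], "twist": [0, 0, -0.3]}, {"claw": 0, "delta_pos": [4.7, 0.2, 6.5], "twist": [0, 0, -0.35]}, {"claw": 0, "delta_pos": [4.7, 0.2, 9], "twist": [0, 0, -0.35]}, {"claw": 0, "delta_pos": [4.7, 0.2, 10.3], "twist": [0, 0, -0.35]}, {"claw": 0, "delta_pos": [4.7, 0.2, 10.3], "twist": [0, 0, -0.35]}, {"claw": 0, "delta_pos": [4.7, 0.2, 10.3], "twist": [0, 0, -0.35]}, {"claw": 0, "delta_pos": [4.7, 0.2, 10.3], "twist": [0, 0, -0.35]}, {"claw": 0, "delta_pos": [4.7, 0.2, 10.3], "twist": [0, 0, -0.35]}]}}

```text
time: 9.17
tool_pos: [0.5213, -0.2878, 0.0708]
eef_rot: [-3.14, 0.002, -2.846]
ft_force: [-1.0, 0.6, 0.3]
finger_gap: 0.004
finger_force: 0.0
```

Emit:
{"api": "send_rows", "payload": {"moves": [{"claw": 0, "delta_pos": [0, 0.2, 0.4], "twist": [0, 0, 0]}, {"claw": 0, "delta_pos": [0, 0.2, 0.8], "twist": [0, 0, 0]}, {"claw": 0, "delta_pos": [0, 0.2, 1.0], "twist": [0, 0, 0]}, {"claw": 0, "delta_pos": [0, 0.2, 1.2], "twist": [0, 0, 0]}, {"claw": 0, "delta_pos": [0, 0.2, 1.4], "twist": [0, 0, 0]}, {"claw": 0, "delta_pos": [0, 0.2, 1.6], "twist": [0, 0, 0]}, {"claw": 0, "delta_pos": [0, 0.2, 1.8], "twist": [0, 0, 0]}, {"claw": 0, "delta_pos": [0, 0.2, 1.9], "twist": [0, 0, 0]}, {"claw": 0, "delta_pos": [0, 0.2, 1.9], "twist": [0, 0, 0]}, {"claw": 0, "delta_pos": [0, 0.2, 1.9], "twist": [0, 0, 0]}, {"claw": 0, "delta_pos": [0, 0.2, 1.9], "twist": [0, 0, 0]}]}}

```text
time: 10.08
tool_pos: [0.5195, -0.2851, 0.0503]
eef_rot: [3.141, 0.0, -2.846]
ft_force: [-2.2, 2.4, 4.8]
finger_gap: 0.005
finger_force: 2.7
```

```bash
python3 -c "
from h import *
meas('talk_key_top',.051,'w6')
for i in range(4): robot.camera('top'); print(np.round(robot.observe()['ft_force'],1), np.round(robot.observe()['tool_pos'],4))"
```

```text
tcp [ 0.5195 -0.2851  0.0503] [ 3.141  0.    -2.846] F [-2.16  2.39  4.82] 0.004646769302120653 10.0833
tcp px [255. 234.]
[-1.4  1.5  5.2] [ 0.5195 -0.2851  0.0503]
[-1.3  2.1  6.3] [ 0.5196 -0.2851  0.0503]
[-1.1  1.9  5.1] [ 0.5196 -0.2851  0.0503]
[-0.7  2.7  5.7] [ 0.5196 -0.2851  0.0503]
```

View pics/w6.png

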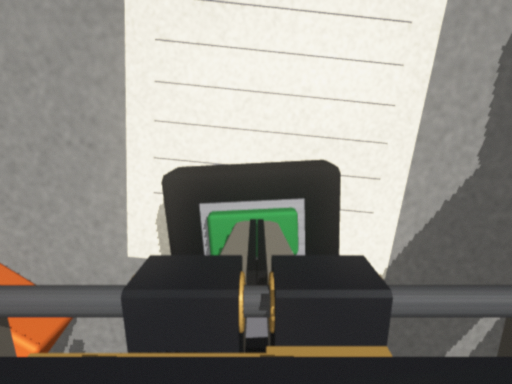

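The fingertips rest mid-bar at (255,235). The bar is about 8.5 mm down under a steady 5–6 N, so I'm handing in.

```bash
python3 -c "
from h import *
print(robot.finish_job())"
```

```text
the job is handed in; nothing more can be done
None
```

I pressed the red key, then the yellow key; pictures showed both staying down. I handed the job in at about 10 s while holding the green talk bar about 8.5 mm down at 5–6 N; no result came back.

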